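# Sort spring buffers by feel

### The job

Three spring buffers that look alike lie on the bench, some with sound springs and some tired: feel each one by squeezing it end to end between the fingers, then lay the firm ones flat in the square tray and the soft ones flat in the round pan. Squeeze gently, with less than 50 N, and never so far that a buffer reaches its stop, and leave the nut, spacer and bearing where they are.

Things in the scene. Friction and masses are not known exactly. Their poses are not given: they have to be found in the camera images.
- buffer_1: One of three look-alike spring buffers, 120 g: 40 mm square, 5 mm thick steel end plates on a dark telescoping barrel, 29 mm across; 56 mm from end face to end face at rest. Lies on its plates' lower edges, 40 mm high. Origin: middle of its length, on the underside. Own y runs along the barrel, from the fixed plate (face at y -28 mm) to the sliding one (face at +28 mm); z up. Its number says nothing of its state.
- buffer_1_face (a point): Centre of the outer face of buffer_1's sliding plate, 20 mm above the underside. Squeezing the ends together slides it in, at most 12 mm. A sound spring gives from about 6 N, then 4 N more per mm (22 N at 4 mm); a tired one from 2 N, then 0.5 N (4 N at 4 mm, at its stop by 8 N: close by opening, not by force). Judge's mark: this point is 0.02 mm to +x of the axis if sound, to -x if tired, too little to measure. At least one is sound, one tired.
- buffer_2: One of three look-alike spring buffers, 120 g: 40 mm square, 5 mm thick steel end plates on a dark telescoping barrel, 29 mm across; 56 mm from end face to end face at rest. Lies on its plates' lower edges, 40 mm high. Origin: middle of its length, on the underside. Own y runs along the barrel, from the fixed plate (face at y -28 mm) to the sliding one (face at +28 mm); z up. Its number says nothing of its state.
- buffer_2_face (a point): Centre of the outer face of buffer_2's sliding plate, 20 mm above the underside. Squeezing the ends together slides it in, at most 12 mm. A sound spring gives from about 6 N, then 4 N more per mm (22 N at 4 mm); a tired one from 2 N, then 0.5 N (4 N at 4 mm, at its stop by 8 N: close by opening, not by force). Judge's mark: this point is 0.02 mm to +x of the axis if sound, to -x if tired, too little to measure. At least one is sound, one tired.
- buffer_3: One of three look-alike spring buffers, 120 g: 40 mm square, 5 mm thick steel end plates on a dark telescoping barrel, 29 mm across; 56 mm from end face to end face at rest. Lies on its plates' lower edges, 40 mm high. Origin: middle of its length, on the underside. Own y runs along the barrel, from the fixed plate (face at y -28 mm) to the sliding one (face at +28 mm); z up. Its number says nothing of its state.
- buffer_3_face (a point): Centre of the outer face of buffer_3's sliding plate, 20 mm above the underside. Squeezing the ends together slides it in, at most 12 mm. A sound spring gives from about 6 N, then 4 N more per mm (22 N at 4 mm); a tired one from 2 N, then 0.5 N (4 N at 4 mm, at its stop by 8 N: close by opening, not by force). Judge's mark: this point is 0.02 mm to +x of the axis if sound, to -x if tired, too little to measure. At least one is sound, one tired.
- tray: Square grey sheet-metal tray, 170 x 170 mm outside, walls 5 mm thick and 30 mm high, inner floor 5 mm above the bench; fixed. Origin: centre of its underside, x and y along its sides. For sound buffers; it has room for two side by side, 70 mm between centres.
- pan: Round aluminium pan, 180 mm diameter at the rim, 170 mm at the foot, wall 4 mm thick and 30 mm high, inner floor 5 mm above the bench; fixed. Origin: centre of its underside. For tired buffers.
- lock_nut: Large steel lock nut lying flat, 36 x 41 mm, 16 mm high; bystander. Origin: centre of its underside.
- hub_spacer: Alloy spacer ring standing on end, 38 mm diameter, 30 mm high; bystander. Origin: centre of its underside.
- bearing_1: Ball bearing lying flat, 47 mm diameter, 14 mm high; bystander. Origin: centre of its underside.
Things that resemble listed ones, but are neither listed nor needed, are in the scene too. What is shaped like the buffer_2 but green or orange is not meant.

How it is judged (in metres and radians):
On the way:
1. a soft buffer has been felt: squeezed by at least 1.5 mm between the fingers (((x of buffer_1_face in the frame of buffer_1 below 0 m and y of buffer_1_face in the frame of buffer_1 below 0.0265 m and contact force between the fingers and buffer_1 above 1 N) or (x of buffer_2_face in the frame of buffer_2 below 0 m and y of buffer_2_face in the frame of buffer_2 below 0.0265 m and contact force between the fingers and buffer_2 above 1 N) or (x of buffer_3_face in the frame of buffer_3 below 0 m and y of buffer_3_face in the frame of buffer_3 below 0.0265 m and contact force between the fingers and buffer_3 above 1 N))), for 0.1 s.
At the end, for the whole second after the job is handed in: Each firm buffer lies wholly within the square tray's walls, and each soft buffer within the round pan's wall, all lying level (barrel within 0.25 rad of horizontal) and at rest on the floor of their container (origin and sliding face under 50 mm high) and let go by the fingers (((x of buffer_1_face in the frame of buffer_1 above 0 m and x of buffer_1_face in the frame of tray between -0.082 and 0.082 m and x of buffer_1 in the frame of tray between -0.082 and 0.082 m and y of buffer_1_face in the frame of tray between -0.082 and 0.082 m and y of buffer_1 in the frame of tray between -0.082 and 0.082 m) or (x of buffer_1_face in the frame of buffer_1 below 0 m and horizontal distance between buffer_1 and pan below 0.082 m and horizontal distance between buffer_1_face and pan below 0.086 m)) and height (world z) of each of buffer_1, buffer_1_face, buffer_2, buffer_2_face, buffer_3, buffer_3_face below 0.05 m and angle between buffer_1's own y axis and vertical between 1.32 and 1.82 rad and linear speed of each of buffer_1, buffer_2, buffer_3 below 0.02 m/s and contact force between the fingers and buffer_1 below 0.1 N and ((x of buffer_2_face in the frame of buffer_2 above 0 m and x of buffer_2_face in the frame of tray between -0.082 and 0.082 m and x of buffer_2 in the frame of tray between -0.082 and 0.082 m and y of buffer_2_face in the frame of tray between -0.082 and 0.082 m and y of buffer_2 in the frame of tray between -0.082 and 0.082 m) or (x of buffer_2_face in the frame of buffer_2 below 0 m and horizontal distance between buffer_2 and pan below 0.082 m and horizontal distance between buffer_2_face and pan below 0.086 m)) and angle between buffer_2's own y axis and vertical between 1.32 and 1.82 rad and contact force between the fingers and buffer_2 below 0.1 N and ((x of buffer_3_face in the frame of buffer_3 above 0 m and x of buffer_3_face in the frame of tray between -0.082 and 0.082 m and x of buffer_3 in the frame of tray between -0.082 and 0.082 m and y of buffer_3_face in the frame of tray between -0.082 and 0.082 m and y of buffer_3 in the frame of tray between -0.082 and 0.082 m) or (x of buffer_3_face in the frame of buffer_3 below 0 m and horizontal distance between buffer_3 and pan below 0.082 m and horizontal distance between buffer_3_face and pan below 0.086 m)) and angle between buffer_3's own y axis and vertical between 1.32 and 1.82 rad and contact force between the fingers and buffer_3 below 0.1 N); the robot touches nothing.
It fails at once if a buffer squeezed to its stop (more than 10.5 mm of its 12 mm travel) (y of buffer_1_face in the frame of buffer_1 below 0.0175 m or y of buffer_2_face in the frame of buffer_2 below 0.0175 m or y of buffer_3_face in the frame of buffer_3 below 0.0175 m).
It fails at once if a buffer pressed by the fingers with more than 50 N on each end (100 N for both fingers together) (contact force between the fingers and buffer_1 above 100 N or contact force between the fingers and buffer_2 above 100 N or contact force between the fingers and buffer_3 above 100 N).
It fails at once if a bystander (lock nut, spacer, bearing) moved more than 20 mm (distance of any of lock_nut, hub_spacer, bearing_1 from where it was at the start of the episode above 0.02 m).
It also fails if it takes over 72 s, if anything falls off the work surface, if the arm or the gripper's body presses on something with over 40 N, if the wrist force passes 120 N, or if a joint passes its speed limit or range.

### The arm

A 6-joint arm with a two-finger parallel gripper is mounted at the origin on a cart in front of the work surface, level with it; the furniture and walls round the work are solid. World frame = base frame: x ahead of the robot, y to its left, z up, the work surface at z = 0. Lengths are in mm, angles in degrees, forces in N, time in s.
With the tool pointing down it reaches from about 350 to 850 mm from the base axis. Payload 8.1 kg.
Tool frame: the origin (TCP) lies midway between the tips of the shut fingers; the grasp point (between the pads) lies 19 mm behind it; z points along the fingers, y is the line along which they close (so a half turn about z gives the same grasp; the last joint's range is limited). The gripper opens to 85 mm and grips with 20 to 120 N. Pads are 22 mm wide; open, the fingers measure 114 mm over their backs; the gripper's body (76 mm by 85 mm) begins 54 mm behind the grasp point. The pads swing forward as they close: fully open they stand 13 mm farther back than shut.
Start: joints at [66.612, 7.471, 85.268, -0, 87.261, -4.893], TCP at [190.312, 569.022, 205.392] pointing down, gripper open.
Joint ranges: [-169.43, 169.43], [-51.17, 129.36], [1.28, 143.12], [-76.62, 256.62], [0, 156.53], [-152.29, 152.29]. Speed limits (degrees/s): [136.94, 136.94, 159.86, 180, 180, 180].

### API

Orientations are given as [roll, pitch, yaw] about the fixed x, y, z axes, in that order (R = Rz(yaw) Ry(pitch) Rx(roll)).
In Python, from bench import r gives the robot as it stands.
- The arm moves only by the tool step_arm, never from a script. Its arguments are lists of equal length, an entry for each row: "delta_pos": the shift along the world's x, y, z in units of 200 mm (1.0 is 200 mm), a list of three; "spin": the turn about the world's z in units of 180 degrees (1.0 is 180 degrees). In form: {"delta_pos": [[dx, dy, dz], ...], "spin": [spin, ...]}. A call has 1 to 8 rows; each row shifts and turns the commanded pose from where the row before left it; what a row does not reach is not made up. A row lasts 1/8 s, in which the tool goes at most 62.5 mm and 10.7 degrees, less where a joint would pass 70% of its speed; a pose out of reach is approached as far as the arm can. A call with a number of a shift or a turn outside -1 to 1 is refused whole. A call with a gripper value outside its range is refused whole. "gripper" is the opening, from -1 (shut) to 1 (fully open), set as the call begins (left out, the last holds). The fingers move at their own pace and stop on an object; "squeeze" is the grip in N (left out, the last holds). Time passes only in rows, so rows that do not move let the fingers close. It gives the time, the measured TCP pose, the force, the opening and the grip force at its end, in the units of the state.
- r.sense(): the state, without advancing time (a new reading comes with each control period).
- r.snapshot(name): name is "side" or "top" or "wrist"; returns a dict with "pixels" (384x512x3 uint8, blue, green, red), "fx", "fy", "cx", "cy" (pixels), "dist_coeffs" ([k1, k2, p1, p2, k3] as OpenCV has them; the pictures are not rectified), "camera_from_world" (4x4, takes a point from world to camera coordinates). Camera axes: x right, y up, looking along -z (the intrinsics and any distortion apply to the point x, -y, -z); pixel columns grow to the right and rows downward; lengths in mm; the calibration is good to about 2 mm. A picture is of the moment at which its call begins. There is no depth.
- r.hand_in(): hands the job in; it is judged then, once.
The state is a dict: "time": time; "joint_pos": joint angles; "qd": joint speeds; "joint_efforts": joint torques, N m; "tool_pos": TCP position; "tcp_rot": TCP orientation; "ft_force": force on the tool from outside, world axes, zero at the start; "wrist_torque": the same for the moment, N m; "finger_gap": finger opening in mm; "grip_force": force on a finger pad.
Only numpy, scipy, OpenCV 4.12 (cv2) and the standard library are available. Lean on these libraries where they do the work, as an engineer would, in place of code of your own. Each camera call takes 0.05 s, during which the arm holds its last target. There are 200 camera calls.

## Working session

There is one attempt and no reset: what is moved stays moved. The work goes in short steps, Python scripts to look and compute and a tool call to move; the robot and the scene stay as the last step left them, time stands still between calls to the robot, and variables do not carry over. Pictures are saved under pics/ and viewed, at most 10 in all, crops included, and the job is handed in when it is done.

Besides the shell and the picture viewer there is one more tool, called after ">>>" as a command line: name --pt "numbers of a row" for each row, then --argument value for the rest. step_arm: Moves the arm, as the interface text tells. Shifts and turns lie within -1 to 1; 1 stands for 200 mm of shift or 180 degrees of turn. Its arguments: {"type":"object","properties":{"delta_pos":{"type":"array","items":{"type":"array","items":{"type":"number","minimum":-1,"maximum":1}}},"spin":{"type":"array","items":{"type":"number","minimum":-1,"maximum":1}},"gripper":{"type":"number"},"squeeze":{"type":"number"}},"required":["delta_pos","spin"]}

```bash
mkdir -p pics && ls
python3 - <<'E'
from bench import r
import cv2,numpy as np,pickle
s=r.sense();print(s)
d={}
for n in("top","side"):
    d[n]=r.snapshot(n);cv2.imwrite(f"pics/{n}0.png",d[n]["pixels"])
    print(n,{k:np.round(v,2).tolist() for k,v in d[n].items() if k!="pixels"})
pickle.dump(d,open("snap0.pkl","wb"))
E
```

```text
pics
{'time': 0.0, 'joint_pos': array([ 6.66113518e+01,  7.51500842e+00,  8.53321816e+01, -1.72331056e-04,
        8.72606374e+01, -4.89241750e+00]), 'qd': array([ 0.01692882, -0.1161382 , -0.03912769,  0.0524939 , -0.03979664,
        0.10339818]), 'joint_efforts': array([-3.40571067e-03, -5.69388664e+01, -5.00551486e+01, -2.15163645e-04,
        1.43230267e-02, -1.87386013e-05]), 'tool_pos': array([190.0740914 , 568.44950479, 204.31769752]), 'tcp_rot': array([-1.79892551e+02, -9.02457182e-03,  1.61503769e+02]), 'ft_force': array([-0.27243296, -0.17869497, -0.00583864]), 'wrist_torque': array([-0.0404759 ,  0.01230824,  0.00903252]), 'grip_force': 0.0, 'finger_gap': 85.30234326722372}
top {'fx': 442.77, 'fy': 442.77, 'cx': 255.66, 'cy': 192.24, 'dist_coeffs': [0.05, 0.0, 0.0, 0.0, 0.0], 'camera_from_world': [[0.03, -1.0, -0.01, -22.57], [1.0, 0.03, 0.06, -551.17], [-0.06, -0.01, 1.0, -1259.95], [0.0, 0.0, 0.0, 1.0]]}
side {'fx': 381.71, 'fy': 381.71, 'cx': 258.18, 'cy': 186.92, 'dist_coeffs': [-0.05, 0.0, 0.0, 0.0, 0.0], 'camera_from_world': [[0.89, -0.46, -0.01, -510.23], [0.25, 0.45, 0.86, -189.14], [-0.39, -0.76, 0.52, -880.24], [0.0, 0.0, 0.0, 1.0]]}
```

Run:
```python
import cv2,pickle
d=pickle.load(open("snap0.pkl","rb"))
cv2.imwrite("pics/top0b.png",cv2.resize(d["top"]["pixels"],(800,600),interpolation=cv2.INTER_CUBIC))
```

```text
(no output)
```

View pics/top0b.png

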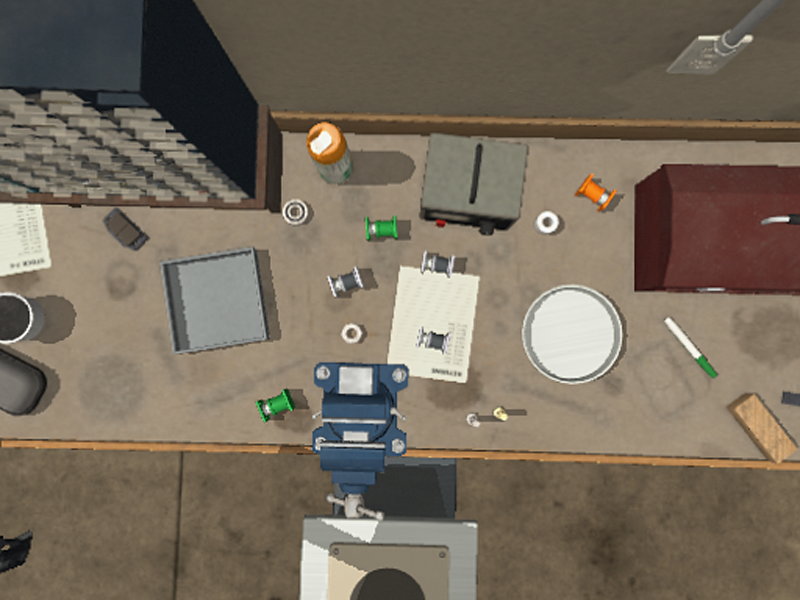

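View pics/side0.png

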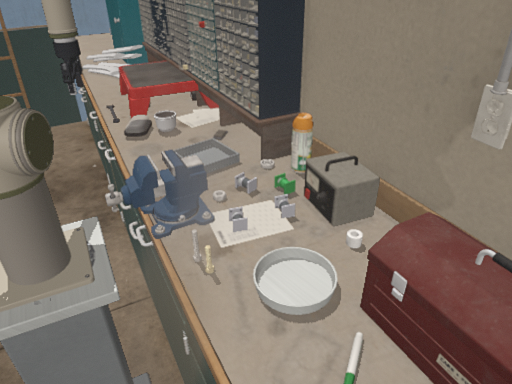

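Top view (800×600 picture): metal-grey buffers at about (345,281), (437,263) and (434,341). The two green ones (381,228) and (274,404) and the orange one (597,192) are the wrong colour, so they are decoys. Tray is at (214,300), pan at (572,333), nut at (352,333), bearing at (295,211), spacer at (547,222), and the vise at (360,410) is an obstacle. The side view agrees.

I'll confirm this in an enlarged crop.

```bash
cat > h.py <<'E'
import numpy as np,cv2,pickle
def ray(s,u,v,z):
    K=np.array([[s["fx"],0,s["cx"]],[0,s["fy"],s["cy"]],[0,0,1]])
    p=cv2.undistortPoints(np.array([[[u,v]]],float),K,np.array(s["dist_coeffs"]))[0,0]
    T=np.array(s["camera_from_world"]);R=T[:3,:3];o=-R.T@T[:3,3]
    d=R.T@np.array([p[0],-p[1],-1]);return o+d*(z-o[2])/d[2]
def proj(s,P):
    T=np.array(s["camera_from_world"]);c=T[:3,:3]@np.array(P,float)+T[:3,3]
    K=np.array([[s["fx"],0,s["cx"]],[0,s["fy"],s["cy"]],[0,0,1]])
    return cv2.projectPoints(np.array([[[c[0],-c[1],-c[2]]]]),np.zeros(3),np.zeros(3),K,np.array(s["dist_coeffs"]))[0].ravel()
E
python3 - <<'E'
from h import *
d=pickle.load(open("snap0.pkl","rb"));s=d["top"]
k=1.5625
for n,u,v,z in[("A",345,281,38),("B",437,263,38),("C",434,341,38),("tray",214,300,20),("pan",572,333,30),("nut",352,333,16),("bearing",295,211,10),("spacer",547,222,30),("vise",360,400,80)]:
    print(n,ray(s,u/k,v/k,z).round(0))
for c in [[163,262],[255,248],[267,341],[175,353]]: print("traycorner",ray(s,c[0]/k,c[1]/k,30).round(0))
for c in [[522,333],[623,333],[572,284],[572,383]]: print("pan",ray(s,c[0]/k,c[1]/k,30).round(0))
cv2.imwrite("pics/crop.png",cv2.resize(s["pixels"][155:230,200:300],(800,600),interpolation=cv2.INTER_CUBIC))
E
```

```text
A [583.  92.  38.]
B [620. -74.  38.]
C [479. -72.  38.]
tray [543. 333.  20.]
pan [ 500. -322.   30.]
nut [489.  78.  16.]
bearing [714. 192.  10.]
spacer [ 701. -274.   30.]
vise [373.  55.  80.]
traycorner [609. 425.  30.]
traycorner [640. 259.  30.]
traycorner [470. 231.  30.]
traycorner [445. 396.  30.]
pan [ 497. -232.   30.]
pan [ 502. -413.   30.]
pan [ 589. -321.   30.]
pan [ 410. -323.   30.]
```

View pics/crop.png

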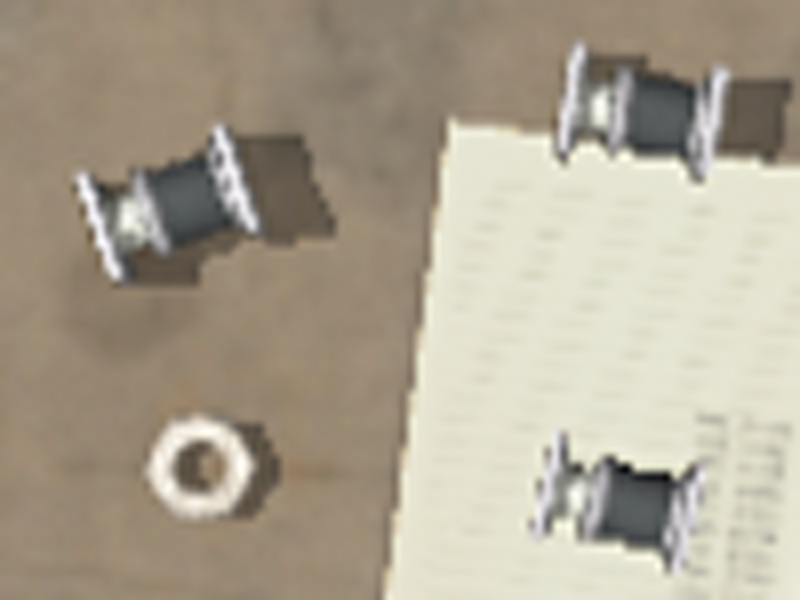

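The crop confirms three grey buffers with dark barrels. A's plate edges are about (100,227)/(237,180), B's (570,102)/(712,124) and C's (548,485)/(689,517). The sliding end is on the left, at +y.

Run:
```python
from h import *
from bench import r
d=pickle.load(open("snap0.pkl","rb"));s=d["top"]
for n,a,b in[("A",(100,227),(237,180)),("B",(570,102),(712,124)),("C",(548,485),(689,517))]:
    p=[ray(s,200+(q[0]-.5)/8,155+(q[1]-.5)/8,40) for q in(a,b)]
    v=p[0]-p[1];print(n,((p[0]+p[1])/2).round(1),"len",np.linalg.norm(v).round(1),"barrel dir deg from +y toward -x",np.degrees(np.arctan2(-v[0],v[1])).round(1))
    for q in p: print(proj(d["side"],q).round(0),q.round(0))
```

```text
A [581.2  91.   40. ] len 51.2 barrel dir deg from +y toward -x 20.5
[240. 174.] [572. 115.  40.]
[252. 180.] [590.  67.  40.]
B [617.8 -75.4  40. ] len 50.9 barrel dir deg from +y toward -x -7.4
[281. 196.] [621. -50.  40.]
[288. 205.] [ 615. -101.   40.]
C [480.4 -70.8  40. ] len 50.8 barrel dir deg from +y toward -x -11.2
[236. 208.] [485. -46.  40.]
[240. 219.] [475. -96.  40.]
```

>>> step_arm --pt "0.16 -0.2 -0.02" --pt "0.16 -0.2 -0.02" --pt "0.16 -0.2 -0.02" --pt "0.16 -0.2 -0.02" --pt "0.16 -0.2 -0.02" --pt "0.16 -0.2 -0.02" --pt "0.16 -0.2 -0.02" --pt "0.16 -0.2 -0.02" --spin '[0.018,0.018,0.018,0.018,0.018,0.018,0.018,0.018]' --gripper 1 --squeeze 20

```text
time: 1.1
tool_pos: [446.9, 247.5, 173.0]
tcp_rot: [-180.0, -0.0, -172.5]
ft_force: [1.0, 0.7, -0.5]
finger_gap: 85.2
grip_force: 0.0
```

>>> step_arm --pt "0.165 -0.195 -0.02" --pt "0.165 -0.195 -0.02" --pt "0.165 -0.195 -0.02" --pt "0.17 -0.195 -0.02" --pt "0 0 0" --spin '[0.018,0.018,0.018,0.018,0]'

```text
time: 1.72
tool_pos: [580.3, 89.9, 156.1]
tcp_rot: [-180.0, -0.1, -159.8]
ft_force: [-0.2, 1.3, 0.4]
finger_gap: 85.3
grip_force: 0.0
```

Run:
```python
from h import *
from bench import r
s=r.snapshot("wrist");t=r.sense();print(t["tool_pos"].round(1),t["tcp_rot"].round(1))
pickle.dump(s,open("w1.pkl","wb"));cv2.imwrite("pics/w1.png",s["pixels"])
a=np.radians(20.5);u=np.array([-np.sin(a),np.cos(a),0])
for k in(-28,28): print(proj(s,np.array([581.2,91,40])+k*u).round(0))
```

```text
[579.4  91.6 156.3] [ 1.800e+02 -1.000e-01 -1.598e+02]
[222. 182.]
[286. 182.]
```

View pics/w1.png

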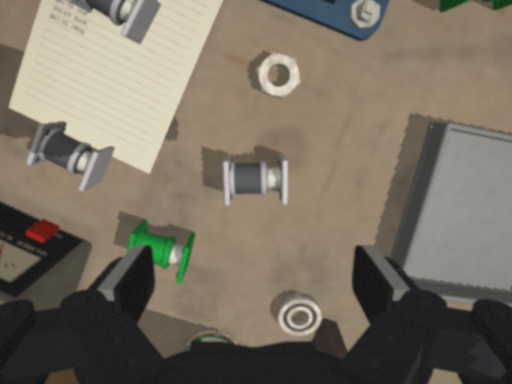

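The wrist view matches the prediction: buffer A's plates are at columns 222 and 288, row 180, against 222 and 286, row 182 predicted. The tool is aligned with it, so I'll descend.

>>> step_arm --pt "0.005 0.0 -0.15" --pt "0 0 -0.15" --pt "0 0 -0.15" --pt "0 0 -0.12" --pt "0 0 -0.1" --pt "0 0 -0.06" --pt "0 0 -0.03" --pt "0 0 0" --spin '[0,0,0,0,0,0,0,0]'

```text
time: 2.78
tool_pos: [580.4, 93.1, 5.5]
tcp_rot: [-180.0, 0.0, -159.6]
ft_force: [-0.5, 0.1, -0.4]
finger_gap: 85.5
grip_force: 0.0
```

>>> step_arm --pt "0 0 0" --pt "0 0 0" --pt "0 0 0" --pt "0 0 0" --spin '[0,0,0,0]' --gripper 0.27

```text
time: 3.28
tool_pos: [581.2, 93.0, 6.5]
tcp_rot: [-180.0, 0.1, -159.6]
ft_force: [0.0, 0.2, 6.4]
finger_gap: 54.5
grip_force: 10.4
```

>>> step_arm --pt "0 0 0" --pt "0 0 0" --pt "0 0 0" --spin '[0,0,0]' --gripper 0.2

```text
time: 3.65
tool_pos: [581.7, 93.1, 7.1]
tcp_rot: [-180.0, 0.1, -159.6]
ft_force: [-2.0, 0.2, 9.5]
finger_gap: 51.4
grip_force: 19.8
```

A reads 20 N at about 4.5 mm, so it is firm. I'll lift it and carry it to the tray.

>>> step_arm --pt "0 0 0.05" --pt "0 0 0.1" --pt "0 0 0.15" --pt "0 0 0.15" --pt "0 0.1 0" --pt "0 0.2 0" --pt "-0.01 0.25 0" --pt "-0.01 0.25 0" --spin '[0,0,0,0,-0.01,-0.02,-0.02,-0.008]'

```text
time: 4.65
tool_pos: [576.6, 254.4, 96.9]
tcp_rot: [180.0, 0.1, -170.2]
ft_force: [0.6, 0.5, -1.2]
finger_gap: 51.4
grip_force: 18.6
```

>>> step_arm --pt "-0.01 0.2 0" --pt "0 0.15 0" --pt "0 0.05 0" --pt "0 0 0" --pt "0 0 0" --spin '[0,0,0,0,0]'

```text
time: 5.28
tool_pos: [574.6, 331.8, 95.6]
tcp_rot: [-180.0, -0.0, -170.1]
ft_force: [-0.7, 0.3, -1.5]
finger_gap: 51.5
grip_force: 18.6
```

Run:
```python
from h import *
from bench import r
s=r.snapshot("wrist");q=r.snapshot("top");t=r.sense();print(t["tool_pos"].round(1),t["tcp_rot"].round(1),t["finger_gap"],t["grip_force"])
pickle.dump((s,q),open("w2.pkl","wb"))
im=np.hstack([cv2.resize(s["pixels"],(400,300)),cv2.resize(q["pixels"][120:270,60:260],(400,300))]);cv2.imwrite("pics/w2.png",im)
```

```text
[574.6 331.8  95.5] [-180.    -0.  -170.1] 51.74849732500183 18.60404223203659
```

View pics/w2.png

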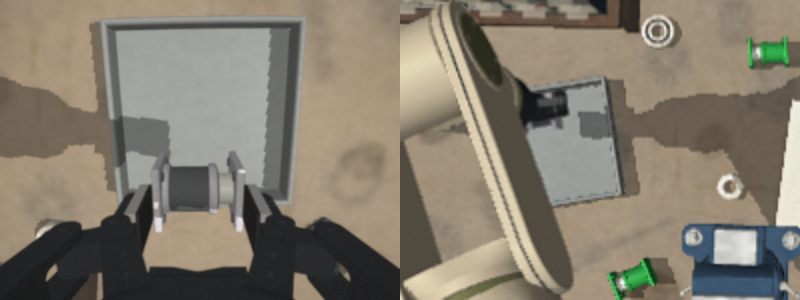

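A is held level above the tray, at about (200,190) in the left half of the picture. The tray walls are clear all round, so I'll lower it.

>>> step_arm --pt "0 0 -0.1" --pt "0 0 -0.12" --pt "0 0 -0.1" --pt "0 0 -0.06" --pt "0 0 -0.03" --pt "0 0 -0.005" --pt "0 0 0" --spin '[0,0,0,0,0,0,0]'

```text
time: 6.25
tool_pos: [574.9, 333.3, 13.1]
tcp_rot: [180.0, 0.1, -170.1]
ft_force: [-0.6, 0.2, -0.6]
finger_gap: 51.6
grip_force: 18.6
```

>>> step_arm --pt "0 0 0" --pt "0 0 0" --pt "0 0 0" --pt "0 0 0" --spin '[0,0,0,0]' --gripper 1

```text
time: 6.75
tool_pos: [574.4, 333.1, 12.5]
tcp_rot: [180.0, 0.0, -170.1]
ft_force: [0.7, 0.5, -1.0]
finger_gap: 85.5
grip_force: 0.0
```

>>> step_arm --pt "0 0 0.1" --pt "0 0 0.2" --pt "0 0 0.2" --pt "0.02 -0.15 0.05" --pt "0.02 -0.25 0" --pt "0.03 -0.25 0" --pt "0.03 -0.25 0" --pt "0.03 -0.25 0" --spin '[0,0,0,-0.01,-0.012,-0.015,-0.015,-0.015]'

```text
time: 7.75
tool_pos: [600.9, 101.5, 124.4]
tcp_rot: [180.0, 0.1, 177.8]
ft_force: [-0.1, 0.1, 0.3]
finger_gap: 85.5
grip_force: 0.0
```

>>> step_arm --pt "0.03 -0.25 0" --pt "0.03 -0.25 0" --pt "0.03 -0.25 0" --pt "0 -0.1 0" --pt "0 -0.04 0" --pt "0 0 0" --pt "0 0 0" --spin '[-0.015,-0.014,0,0,0,0,0]'

```text
time: 8.62
tool_pos: [618.3, -73.5, 122.5]
tcp_rot: [180.0, -0.0, 172.8]
ft_force: [-0.5, 0.0, 0.2]
finger_gap: 85.3
grip_force: 0.0
```

Run:
```python
from h import *
from bench import r
s=r.snapshot("wrist");t=r.sense();print(t["tool_pos"].round(1),t["tcp_rot"].round(1))
pickle.dump(s,open("w3.pkl","wb"));cv2.imwrite("pics/w3.png",s["pixels"])
for c,a in(([617.8,-75.4,40],-7.4),([480.4,-70.8,40],-11.2)):
  a=np.radians(a);u=np.array([-np.sin(a),np.cos(a),0])
  for k in(-28,28): print(proj(s,np.array(c)+k*u).round(0))
```

```text
[618.3 -73.5 122.5] [180.   -0.  172.8]
[214. 190.]
[286. 191.]
[190.  -6.]
[272.  -0.]
```

View pics/w3.png

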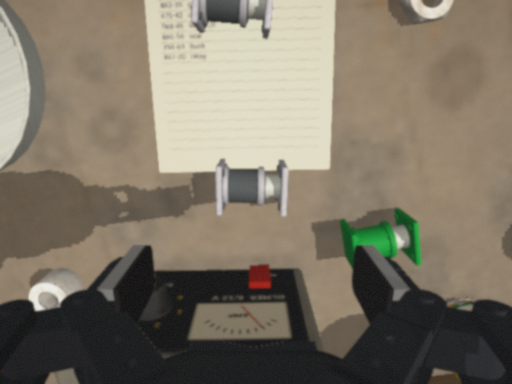

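The wrist view shows buffer B's plates at columns 216 and 288, row 187, within 2 mm of prediction. The meter box's front edge is at row 270, so I'll check its clearance.

Run:
```python
from h import *
s=pickle.load(open("w3.pkl","rb"));d=pickle.load(open("snap0.pkl","rb"))
for z in(0,40,80,120): print(z,ray(s,230,270,z).round(0),ray(d["top"],470/1.5625,226/1.5625,z).round(0),ray(d["top"],470/1.5625,212/1.5625,z).round(0))
print(ray(s,260,265,80).round(),ray(s,260,265,50).round())
```

```text
0 [ 705. -107.    0.] [ 696. -136.    0.] [ 722. -136.    0.]
40 [ 684. -101.   40.] [ 689. -133.   40.] [ 715. -132.   40.]
80 [663. -95.  80.] [ 682. -129.   80.] [ 707. -128.   80.]
120 [641. -89. 120.] [ 675. -125.  120.] [ 699. -125.  120.]
[661. -74.  80.] [677. -75.  50.]
```

>>> step_arm --pt "0 0 -0.1" --pt "0 0 -0.15" --pt "0 0 -0.12" --pt "0 0 -0.1" --pt "0 0 -0.07" --pt "0 0 -0.04" --pt "0 0 0" --pt "0 0 0" --spin '[0,0,0,0,0,0,0,0]'

```text
time: 9.68
tool_pos: [619.2, -75.2, 7.4]
tcp_rot: [-180.0, 0.1, 172.7]
ft_force: [-0.3, 0.1, 1.0]
finger_gap: 85.3
grip_force: 0.0
```

>>> step_arm --pt "0 0 0" --pt "0 0 0" --pt "0 0 0" --pt "0 0 0" --spin '[0,0,0,0]' --gripper 0.27

```text
time: 10.18
tool_pos: [618.9, -75.1, 7.1]
tcp_rot: [-180.0, 0.1, 172.7]
ft_force: [0.6, -0.8, 4.6]
finger_gap: 54.3
grip_force: 3.7
```

>>> step_arm --pt "0 0 0" --pt "0 0 0" --pt "0 0 0" --spin '[0,0,0]' --gripper 0.2

```text
time: 10.55
tool_pos: [619.0, -75.1, 7.2]
tcp_rot: [-180.0, 0.1, 172.7]
ft_force: [-1.2, 0.3, 6.3]
finger_gap: 51.3
grip_force: 5.9
```

B reads 6 N at 5 mm, so it is soft. I'll close slightly more for carrying, then lift it to the pan.

>>> step_arm --pt "0 0 0" --pt "0 0 0" --pt "0 0 0.03" --pt "0 0 0.06" --pt "0 0 0.1" --pt "0 0 0.12" --pt "0 0 0.1" --pt "0 0 0.04" --spin '[0,0,0,0,0,0,0,0]' --gripper 0.165

```text
time: 11.55
tool_pos: [619.6, -75.2, 99.1]
tcp_rot: [-180.0, 0.2, 172.7]
ft_force: [0.0, 0.2, -1.0]
finger_gap: 50.0
grip_force: 4.9
```

>>> step_arm --pt "-0.02 -0.06 0" --pt "-0.05 -0.14 0" --pt "-0.07 -0.2 0" --pt "-0.07 -0.2 0" --pt "-0.07 -0.2 0" --pt "-0.07 -0.2 0" --pt "-0.05 -0.15 0" --pt "-0.03 -0.08 0" --spin '[0,0.01,0.01,0.01,0.01,0,0,0]'

```text
time: 12.55
tool_pos: [530.5, -322.6, 95.0]
tcp_rot: [179.9, -0.1, 179.8]
ft_force: [0.3, 0.5, -1.1]
finger_gap: 49.6
grip_force: 4.9
```

Run:
```python
from h import *
from bench import r
s=r.snapshot("wrist");q=r.snapshot("side");t=r.sense();print(t["tool_pos"].round(1),t["tcp_rot"].round(1),t["finger_gap"],t["grip_force"])
im=np.hstack([cv2.resize(s["pixels"],(400,300)),cv2.resize(q["pixels"][180:330,200:400],(400,300))]);cv2.imwrite("pics/w4.png",im)
```

```text
[ 531.  -322.3   95.4] [ 1.800e+02 -1.000e-01  1.797e+02] 49.60901196328955 4.908797666430473
```

View pics/w4.png

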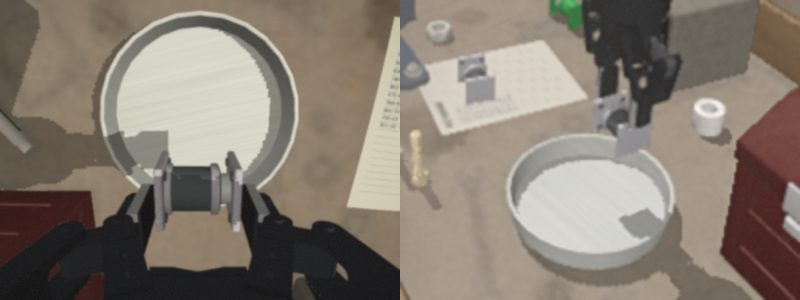

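B is held level over the near side of the pan, whose centre is at about (199,105) in the left half. I'll lower and release it.

>>> step_arm --pt "0 0 -0.05" --pt "0 0 -0.1" --pt "0 0 -0.1" --pt "0 0 -0.08" --pt "0 0 -0.05" --pt "0 0 -0.025" --pt "0 0 -0.005" --pt "0 0 0" --spin '[0,0,0,0,0,0,0,0]'

```text
time: 13.65
tool_pos: [532.7, -321.4, 15.1]
tcp_rot: [-180.0, 0.1, 179.9]
ft_force: [-0.3, -0.7, -0.4]
finger_gap: 49.6
grip_force: 4.9
```

>>> step_arm --pt "0 0 0" --pt "0 0 0" --pt "0 0 0" --pt "0 0 0" --spin '[0,0,0,0]' --gripper 1

```text
time: 14.15
tool_pos: [532.4, -321.0, 14.5]
tcp_rot: [-180.0, 0.0, 179.9]
ft_force: [-0.3, 0.1, 0.4]
finger_gap: 85.1
grip_force: 0.0
```

>>> step_arm --pt "0 0 0.1" --pt "0 0 0.2" --pt "0 0 0.2" --pt "-0.04 0.15 0.05" --pt "-0.06 0.25 0" --pt "-0.06 0.25 0" --pt "-0.06 0.25 0" --pt "-0.04 0.2 0" --spin '[0,0,0,-0.012,-0.015,-0.015,-0.015,-0.005]'

```text
time: 15.15
tool_pos: [480.2, -99.4, 126.1]
tcp_rot: [180.0, 0.1, 168.7]
ft_force: [1.2, 0.2, 0.2]
finger_gap: 85.2
grip_force: 0.0
```

>>> step_arm --pt "0 0.1 0" --pt "0 0.05 0" --pt "0 0 0" --pt "0 0 0" --spin '[0,0,0,0]'

```text
time: 15.65
tool_pos: [480.5, -71.8, 124.7]
tcp_rot: [-180.0, 0.0, 168.7]
ft_force: [-0.1, 0.2, 0.6]
finger_gap: 85.4
grip_force: 0.0
```

Run:
```python
from h import *
from bench import r
s=r.snapshot("wrist");q=r.snapshot("side");t=r.sense();print(t["tool_pos"].round(1),t["tcp_rot"].round(1))
im=np.hstack([cv2.resize(s["pixels"],(400,300)),cv2.resize(q["pixels"][130:330,140:407],(400,300))]);cv2.imwrite("pics/w5.png",im)
a=np.radians(-11.2);u=np.array([-np.sin(a),np.cos(a),0])
for k in(-28,28): print((proj(s,np.array([480.4,-70.8,40])+k*u)*.78).round(0))
```

```text
[480.4 -71.8 124.4] [-180.    -0.   168.6]
[170. 148.]
[226. 148.]
```

View pics/w5.png

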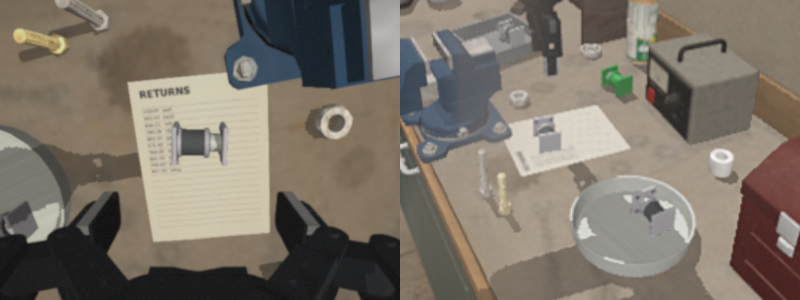

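B lies level in the pan at about (650,210) in the right half. C is at columns 171–228, row 144 in the left half, about 3 mm toward the vise from prediction. I'll correct that slightly and descend.

>>> step_arm --pt "-0.01 0.005 -0.1" --pt "0 0 -0.15" --pt "0 0 -0.12" --pt "0 0 -0.1" --pt "0 0 -0.08" --pt "0 0 -0.04" --pt "0 0 0" --pt "0 0 0" --spin '[0,0,0,0,0,0,0,0]'

```text
time: 16.75
tool_pos: [479.0, -70.2, 7.2]
tcp_rot: [-180.0, 0.1, 168.7]
ft_force: [-1.3, -0.3, 0.6]
finger_gap: 85.4
grip_force: 0.0
```

>>> step_arm --pt "0 0 0" --pt "0 0 0" --pt "0 0 0" --pt "0 0 0" --spin '[0,0,0,0]' --gripper 0.27

```text
time: 17.25
tool_pos: [479.0, -70.1, 7.2]
tcp_rot: [-180.0, 0.1, 168.7]
ft_force: [-1.0, 0.5, 5.5]
finger_gap: 54.5
grip_force: 10.4
```

>>> step_arm --pt "0 0 0" --pt "0 0 0" --pt "0 0 0" --spin '[0,0,0]' --gripper 0.2

```text
time: 17.62
tool_pos: [479.4, -70.3, 7.7]
tcp_rot: [-180.0, 0.1, 168.7]
ft_force: [-1.9, 0.5, 9.0]
finger_gap: 51.8
grip_force: 19.6
```

C reads 20 N at about 4.3 mm, so it is firm. I'll lift it and go round the vise to the tray.

>>> step_arm --pt "0 0 0.05" --pt "0 0 0.1" --pt "0 0 0.15" --pt "0 0 0.15" --pt "0.08 0 0.05" --pt "0.1 0.05 0" --pt "0.1 0.15 0" --pt "0.02 0.2 0" --spin '[0,0,0,0,0,0.01,0.015,0.015]'

```text
time: 18.62
tool_pos: [539.1, 10.3, 106.6]
tcp_rot: [-180.0, 0.0, 175.9]
ft_force: [-0.2, -0.3, -1.2]
finger_gap: 51.3
grip_force: 18.3
```

>>> step_arm --pt "0 0.25 0" --pt "0 0.25 0" --pt "0 0.25 0" --pt "0 0.25 0" --pt "-0.03 0.25 0" --pt "-0.05 0.2 0" --pt "-0.05 0.1 0" --pt "-0.03 0.01 0" --spin '[0.015,0.015,0.015,0.015,0.013,0.005,0,0]'

```text
time: 19.62
tool_pos: [505.4, 322.7, 106.1]
tcp_rot: [-180.0, -0.0, -170.0]
ft_force: [-0.1, -0.9, -1.3]
finger_gap: 51.8
grip_force: 18.3
```

>>> step_arm --pt "0 0 0" --pt "0 0 0" --spin '[0,0]'

```text
time: 19.88
tool_pos: [506.8, 320.8, 106.5]
tcp_rot: [-180.0, 0.0, -170.1]
ft_force: [0.1, -1.3, -2.1]
finger_gap: 51.2
grip_force: 18.3
```

Run:
```python
from h import *
from bench import r
s=r.snapshot("wrist");t=r.sense();print(t["tool_pos"].round(1),t["tcp_rot"].round(1),t["finger_gap"],t["grip_force"])
cv2.imwrite("pics/w6.png",s["pixels"])
```

```text
[506.9 320.9 106.5] [-180.     0.  -170.1] 51.14469312484674 18.312091827392578
```

View pics/w6.png

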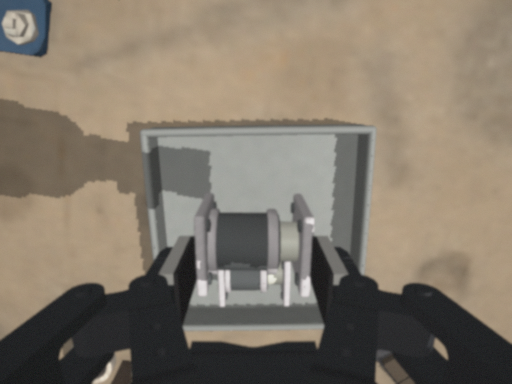

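A lies level near the tray's far wall at about (253,283), and C is held above the free half at (250,240). I'll lower and release it, then rise.

>>> step_arm --pt "0 0 -0.06" --pt "0 0 -0.12" --pt "0 0 -0.12" --pt "0 0 -0.09" --pt "0 0 -0.05" --pt "0 0 -0.02" --pt "0 0 -0.005" --pt "0 0 0" --spin '[0,0,0,0,0,0,0,0]'

```text
time: 20.92
tool_pos: [506.9, 322.4, 14.2]
tcp_rot: [180.0, 0.1, -170.1]
ft_force: [0.5, 0.5, -0.9]
finger_gap: 51.7
grip_force: 18.3
```

>>> step_arm --pt "0 0 0" --pt "0 0 0" --pt "0 0 0" --pt "0 0 0" --spin '[0,0,0,0]' --gripper 1

```text
time: 21.42
tool_pos: [506.4, 322.1, 13.5]
tcp_rot: [180.0, 0.0, -170.1]
ft_force: [-1.4, 0.4, 0.4]
finger_gap: 85.3
grip_force: 0.0
```

>>> step_arm --pt "0 0 0.1" --pt "0 0 0.2" --pt "0 0 0.25" --pt "0 0 0.25" --pt "-0.1 0.2 0.1" --pt "-0.15 0.2 0" --pt "-0.15 0.2 0" --pt "-0.15 0.2 0" --spin '[0,0,0,0,0,0,0,0]'

```text
time: 22.42
tool_pos: [395.5, 483.4, 195.4]
tcp_rot: [179.9, 0.1, -170.1]
ft_force: [-0.3, 0.9, -0.2]
finger_gap: 85.5
grip_force: 0.0
```

Run:
```python
from h import *
from bench import r
s=r.snapshot("top");t=r.sense();print(t["time"],t["tool_pos"].round(1))
cv2.imwrite("pics/w7.png",cv2.resize(s["pixels"][100:280,80:420],(800,424),interpolation=cv2.INTER_CUBIC))
```

```text
22.475 [391.1 488.  195.3]
```

View pics/w7.png

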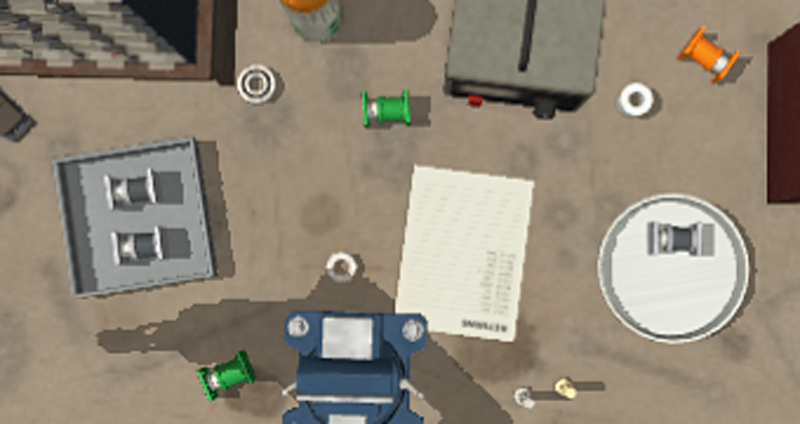

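The picture shows both firm buffers flat in the tray at (130,188) and (137,245), and the soft one flat in the pan at (680,238). The nut, spacer and bearing haven't moved.

>>> step_arm --pt "0 0 0" --pt "0 0 0" --pt "0 0 0" --spin '[0,0,0]'

```text
time: 22.85
tool_pos: [397.3, 481.1, 193.8]
tcp_rot: [-180.0, 0.0, -170.2]
ft_force: [-0.5, 0.1, -0.2]
finger_gap: 85.1
grip_force: 0.0
```

```bash
python3 -c "
from bench import r
print(r.hand_in())"
```

```text
the job is handed in; nothing more can be done
None
```

I handed the job in at about 23 s: all three buffers were felt, the two firm ones lie flat in the square tray and the soft one in the round pan, and the nut, spacer and bearing look unmoved; no verdict came back.

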